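# Shut the complete cutter block, point out the empty place in the other

### The job

Two cutter blocks stand open on the bench, and one of them has an empty place for which a colleague is bringing a new cutter. With the fingers, push the lid of the complete block fully shut, leaving the block where it stands; then point at the empty hole of the other block, with the fingertips straight above that hole, just over the cutters and touching nothing, stay there for about three seconds, and finish while still pointing. Leave the other block open and do not touch it, and leave everything else in place; nothing is to be lifted or carried.

Things in the scene. Friction and masses are not known exactly. Their poses are not given: they have to be found in the camera images.
- full_block: The complete block, loose, 0.45 kg: grey metal, 56 deep (x) x 96 long (y) x 22 mm high without its lid. Eight places at x = -11, +11 and y = -33, -11, +11, +33 mm, each a black rubber bush 10 mm wide with a gold-coated cutter, 7 to 10 mm thick, standing 16 mm above the top. Origin: centre of its underside; z up, x to the hinge side, away from the robot; turned by up to 0.4 rad.
- full_lid (a joint): Grey lid of the complete block, 56 x 96 mm, 20 mm high: rad, 0 shut, 1.92 wide open, starts at 1.65 to 1.88, its top about 80 mm above the bench. Hinge line along the block's y at x = +28, z = 22.5 mm; opening, the free edge rises and swings back to +x. Stiff hinge: the lid stays where it is left, 0.3 N at the free edge moves it. Shut, its top is 42.5 mm above the bench.
- full_lid_edge (a point): Point on the outer face of the complete block's lid, mid length, 8 mm from the free edge, 48 mm from the hinge. The outer face lies 20 mm from the hinge line. Axes as the block's when shut; z is the face's outward normal, which looks to the block's +x (away from the cutters and the robot) while the lid stands open.
- short_block: The incomplete block, which does not move: same make, sizes, eight places, origin and axes as the complete one, also turned by up to 0.4 rad; but seven places hold cutters and one is empty. The blocks may stand either way round, left or right.
- short_lid (a joint): Lid of the incomplete block: same size, hinge and joint values as the other lid. It stands open at 1.65 to 1.88 behind the cutters, its top about 80 mm above the bench, and is to stay so.
- empty_hole: The empty place of the incomplete block: a black rubber bush 10 mm wide with an open 4 mm bore; any of the eight places, changing each time. Origin: centre of the hole's mouth, level with the block's top, 22 mm above the bench; z up. The nearest cutters stand 22 mm from it, centre to centre, and 16 mm higher.
- marker: Black and white marker pen, 17 x 135 x 16 mm, loose, lying between the blocks; to be left alone. Origin: centre of its underside.
- tape_roll: Roll of masking tape, 104 mm wide, 25 mm high, loose, lying behind the blocks; to be left alone. Origin: centre of its underside.
- mixing_pad: Paper mixing pad, 100 x 75 x 10 mm, loose, lying behind the blocks; to be left alone. Origin: centre of its underside.

How it is judged:
By the outcome, as a careful person would: the job done as asked, in the order asked, and still so for the second after the job is handed in, with the robot touching nothing.
It also fails if it takes over 45 s, if anything falls off the work surface, if the arm or the gripper's body presses on something with over 40 N, if the wrist force passes 120 N, or if a joint passes its speed limit or range.

### The arm

A 6-joint arm with a two-finger parallel gripper is mounted at the origin on a cart in front of the work surface, level with it; the furniture and walls round the work are solid. World frame = base frame: x ahead of the robot, y to its left, z up, the work surface at z = 0. Lengths are in m, angles in rad, forces in N, time in s.
With the tool pointing down it reaches from about 0.275 to 0.75 m from the base axis. Payload 10.2 kg.
Tool frame: the origin (TCP) lies between the finger pads, 19 mm behind the fingertips; this is the grasp point; z points along the fingers, y is the line along which they close (so a half turn about z gives the same grasp; the last joint's range is limited). The gripper opens to 85 mm and grips with 20 to 120 N. Pads are 22 mm wide; open, the fingers measure 114 mm over their backs; the gripper's body (76 mm by 85 mm) begins 54 mm behind the grasp point. The pads swing forward as they close: fully open they stand 13 mm farther back than shut.
Start: joints at [0.975, 0.313, 1.498, -0, 1.331, -0.223], TCP at [0.191, 0.489, 0.25] pointing down, gripper open.
Joint ranges: [-2.94, 2.94], [-0.97, 2.17], [0.19, 2.56], [-1.23, 4.37], [0.02, 3.11], [-2.88, 2.88]. Speed limits (rad/s): [2.39, 2.39, 3.01, 3.14, 3.14, 3.14].

### API

Orientations are given as a unit quaternion [x, y, z, w].
In Python, from bench import env, kinematics, monitor, eyes, job gives the robot as it stands. The module is installed in compiled form; this text tells all that it offers. Calls block until the motion is done:
- env.reach(position, orientation): joint-space move of the TCP to a pose.
- env.movel(position, velocity=0.15, frame=None, guard=None): straight line of the TCP; frame=None keeps the orientation; velocity is the mean speed in m/s. With guard (N) it stops when the force on the tool has changed by that much, and returns True; else False.
- env.set_joints(angles): joint-space move.
- env.release() and env.close_gripper(effort=None): open the fingers fully, or close them until they stop; effort is the grip in N (None keeps the last).
- env.hold(seconds).
- kinematics.ik(position, orientation): joint angles nearest the present ones, or None.
- monitor.sense(): the state.
- eyes.grab_frame(name): name is "scene" or "top"; returns a dict with "frame" (420x560x3 uint8, red, green, blue), "mtx" (3x3 intrinsics, pixels), "view" (4x4, takes a point from world to camera coordinates). Camera axes: x right, y down, z forward; pixel columns grow to the right and rows downward; lengths in m; the calibration is good to about 2 mm. A picture is of the moment at which its call begins. There is no depth.
A pose or a line that the arm cannot do raises env.MotionError and nothing moves.
- job.hand_in(): hands the job in; it is judged then, once.
The state is a dict: "clock": time; "joints": joint angles; "qvel": joint speeds; "joint_efforts": joint torques, N m; "position": TCP position; "ee_rot": TCP orientation; "contact_force": force on the tool from outside, world axes, zero at the start; "ft_torque": the same for the moment, N m; "finger_gap": opening from 0.0 (shut) to 1.0 (fully open); "gripper_force": force on a finger pad.
Only numpy, scipy, OpenCV 4.12 (cv2) and the standard library are available. Lean on these libraries where they do the work, as an engineer would, in place of code of your own. Each camera call takes 0.05 s, during which the arm holds its last target. There are 200 camera calls.

## Working session

There is one attempt and no reset: what is moved stays moved. The work goes in short steps, each a Python script; the robot and the scene stay as the last script left them, time stands still between calls to the robot, and variables do not carry over. Pictures are saved under pics/ and viewed, at most 10 in all, crops included, and the job is handed in when it is done.

```bash
mkdir -p pics
python3 - <<'E'
from bench import env, kinematics, monitor, eyes, job
import cv2,numpy as np
for n in("scene","top"):
    f=eyes.grab_frame(n); np.savez(n+".npz",**f)
    cv2.imwrite(f"pics/{n}0.png",cv2.resize(f["frame"][:,:,::-1],(800,600),interpolation=cv2.INTER_CUBIC))
    print(n,f["mtx"].tolist(),np.round(f["view"],4).tolist())
s=monitor.sense();print(s["clock"],s["ee_rot"],s["position"])
E
```

```text
scene [[483.3164911749989, 0.0, 275.4768307239511], [0.0, 483.3164911749989, 215.61062167578677], [0.0, 0.0, 1.0]] [[-0.6376, -0.7703, 0.0041, 0.3836], [-0.6033, 0.4961, -0.6244, 0.4114], [0.479, -0.4007, -0.7811, 0.5783], [0.0, 0.0, 0.0, 1.0]]
top [[515.1818989744944, 0.0, 278.9901148795228], [0.0, 515.1818989744944, 213.71232479210565], [0.0, 0.0, 1.0]] [[0.0126, -0.9999, 0.0039, -0.0264], [-0.9936, -0.013, -0.112, 0.6207], [0.1121, -0.0025, -0.9937, 1.0353], [0.0, 0.0, 0.0, 1.0]]
0.1 [ 1.85310152e-01  9.82679924e-01 -5.15063928e-04 -2.23537910e-04] [0.19111225 0.48877641 0.24950184]
```

View pics/top0.png

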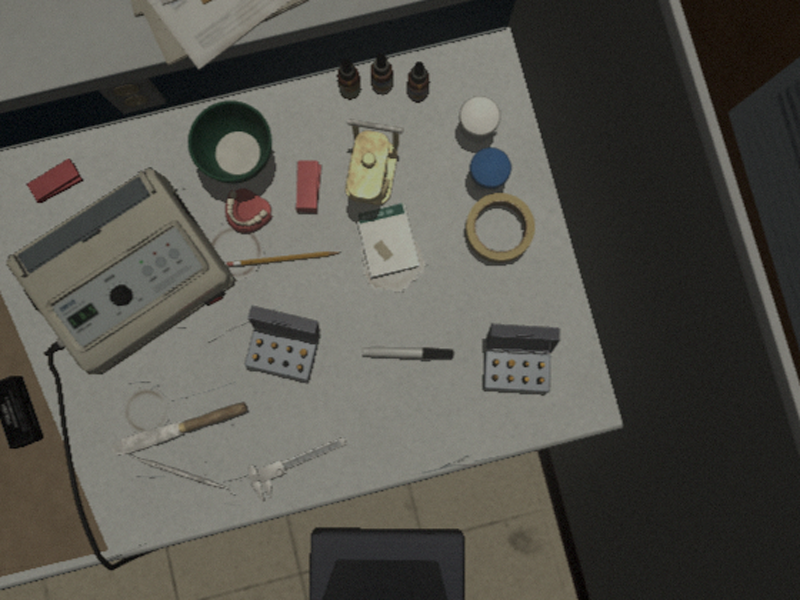

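View pics/scene0.png

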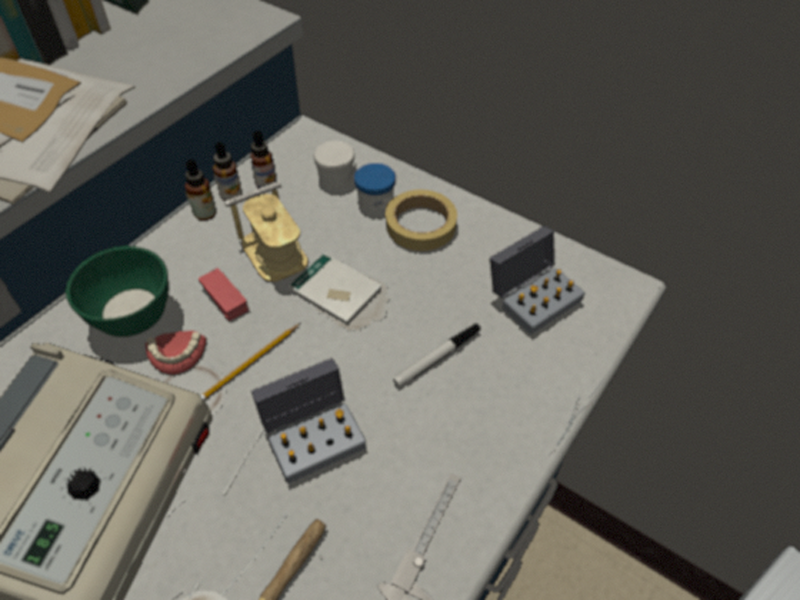

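The top view shows the left block at about (283,343), with its front-row place 3 apparently dark, and the right block at about (520,358), which looks complete. Both lids are open. The pen, tape and pad lie clear of them. I'll enlarge both blocks.

Run:
```python
import cv2,numpy as np
t=[]
for n,cs in(("top",((198,240),(364,251))),("scene",((217,294),(378,200)))):
    f=np.load(n+".npz")["frame"][:,:,::-1]
    r=[]
    for c in cs:
        x0,y0=c[0]-40,c[1]-30
        im=cv2.resize(f[y0:y0+60,x0:x0+80],(400,300),interpolation=cv2.INTER_CUBIC)
        im=np.clip(im*1.5,0,255).astype(np.uint8); r.append(im); print(n,x0,y0)
    t.append(np.hstack(r))
cv2.imwrite("pics/crop.png",np.vstack(t))
```

```text
top 158 210
top 324 221
scene 177 264
scene 338 170
```

View pics/crop.png

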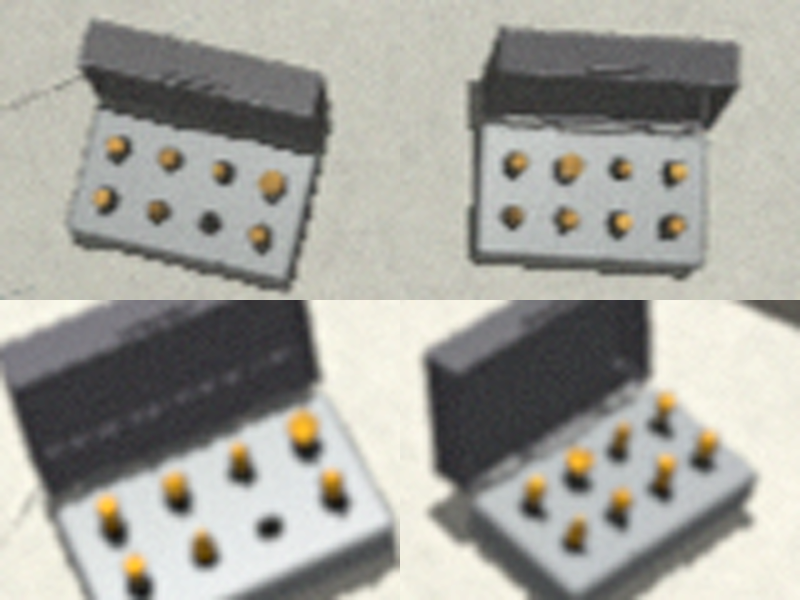

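The crop shows the left block as the incomplete one. Its hole is in the front row, third from the left, at crop (209,222), so local (-11,-11). The right block has all eight cutters. I'll fit both poses from both views.

```bash
cat > fit.py <<'E'
import numpy as np
from scipy.optimize import least_squares
C={n:dict(np.load(n+".npz")) for n in("top","scene")}
def proj(n,P):
    c=C[n]; p=np.c_[P,np.ones(len(P))]@c["view"].T; q=p[:,:3]@c["mtx"].T
    return q[:,:2]/q[:,2:]
off={("top","L"):(158,210),("top","R"):(324,221),("scene","L"):(177,264),("scene","R"):(338,170)}
px=lambda a,o:(np.array(a,float)+.5)/5-.5+np.array(o)
G=np.array([[x,y] for x in(11,-11) for y in(33,11,-11,-33)])/1000
cut={("top","L"):[(118,147),(170,158),(222,171),(272,184),(104,199),(158,210),(209,222),(260,235)],
("scene","L"):[(108,210),(176,186),(239,158),(303,128),(135,267),(203,243),(270,226),(332,183)],
("top","R"):[(117,163),(170,166),(222,168),(278,172),(113,216),(168,218),(222,223),(274,225)],
("scene","R"):[(136,188),(178,161),(222,136),(265,102),(176,233),(222,200),(266,167),(307,143)]}
lid={"L":[(82,68),(312,120),(92,22),(326,73)],"R":[(85,76),(324,88),(100,28),(340,45)]} # inner l,r outer l,r
def W(p,L): 
    c,s=np.cos(p[2]),np.sin(p[2]); L=np.atleast_2d(L)
    return np.c_[p[0]+c*L[:,0]-s*L[:,1],p[1]+s*L[:,0]+c*L[:,1],L[:,2]]
def lidpt(th,s,n,y): return [.028-s*np.cos(th)+n*np.sin(th),y,.0225+s*np.sin(th)+n*np.cos(th)]
def res(p,b,views=("top","scene"),full=False):
    z=np.full(8,p[4]); 
    if b=="L": z[6]=.022
    r=[proj(n,W(p,np.c_[G,z]))-px(cut[n,b],off[n,b]) for n in views]
    L=[lidpt(p[3],.056,n,y) for n in(0,.02) for y in(.048,-.048)]
    r.append(.7*(proj("top",W(p,L))-px(lid[b],off["top",b])))
    return r if full else np.concatenate(r).ravel()
if __name__=="__main__":
  for b in"LR":
    for v in(("top","scene"),("top",),("scene",)):
        f=least_squares(res,[.4,.1 if b=="L" else -.2,0,1.75,.035],args=(b,v),loss="soft_l1",bounds=([0,-1,-.6,1.5,.03],[1,1,.6,2,.039]))
        print(b,v,np.round(f.x,4),"rms",np.sqrt(np.mean(f.fun**2)).round(2))
        if len(v)==2:
            np.save(b+".npy",f.x)
            if b=="L":print("hole",W(f.x,[-.011,-.011,.022]),"res",[q[6].round(2) for q in res(f.x,b,v,True)[:2]])
E
python3 fit.py
```

```text
L ('top', 'scene') [ 0.5489  0.154  -0.225   1.7317  0.0317] rms 0.37
hole [[0.53573667 0.14568256 0.022     ]] res [array([0.25, 0.05]), array([0.26, 0.16])]
L ('top',) [ 0.5483  0.1532 -0.219   1.7393  0.0326] rms 0.25
L ('scene',) [ 0.5497  0.1539 -0.2282  1.7173  0.0307] rms 0.36
R ('top', 'scene') [ 0.5287 -0.192  -0.0424  1.8422  0.0331] rms 0.52
R ('top',) [ 0.5286 -0.1912 -0.0464  1.8444  0.039 ] rms 0.51
R ('scene',) [ 0.5275 -0.1899 -0.0473  1.8656  0.0357] rms 0.6
```

```bash
cat > lidpush.py <<'E'
from bench import env, kinematics, monitor, eyes, job
import numpy as np
from scipy.spatial.transform import Rotation as R
from fit import W,lidpt
p=np.load("R.npy"); TIP=.019; w=.011
def quat(yaw):
    best=None
    for k in(0,np.pi):
        c,s=np.cos(yaw+k),np.sin(yaw+k)
        q=R.from_matrix(np.c_[[s*0+c*-1,-s,0],[-s,c,0],[0,0,-1]]).as_quat()
        yield q
def tcp(local): return W(p,local)[0]+[0,0,TIP]
env.close_gripper()
a=tcp([.100,0,.15])
J=monitor.sense()["joints"]
qs=[(np.abs(np.array(j)-J).max(),q,j) for q in quat(p[2]) if (j:=kinematics.ik(a,q)) is not None]
d,q,j=min(qs,key=lambda t:t[0]); print(d,np.round(j,2))
env.reach(a,q)
env.movel(tcp([.100,0,.052]),velocity=.15,guard=4)
f0=np.array(monitor.sense()["contact_force"])
ths=np.r_[np.arange(1.85,.05,-.15),0.]
for t in ths:
    c=lidpt(t,.046,.02,0); c[0]+=w
    if t==0: c[2]+=.002
    hit=env.movel(tcp(c),velocity=.08,guard=8)
    s=monitor.sense(); print(round(t,2),hit,np.round(np.array(s["contact_force"])-f0,1),np.round(s["position"],3),round(s["clock"],1))
    if hit: break
f=eyes.grab_frame("scene"); import cv2
g=eyes.grab_frame("top")
u=lambda f,x,y:cv2.resize(f["frame"][y:y+150,x:x+200,::-1],(400,300),interpolation=cv2.INTER_CUBIC)
cv2.imwrite("pics/push1.png",np.hstack([u(g,260,170),u(f,270,100)]))
E
python3 lidpush.py
```

```text
1.4547087180396905 [-0.48  0.67  1.15 -0.    1.31  1.13]
1.85 False [ 1.6 -0.6  0. ] [ 0.6   -0.195  0.081] 5.1
1.7 False [ 0.4  0.5 -0.8] [ 0.594 -0.195  0.085] 5.3
1.55 False [0.6 0.5 0.4] [ 0.587 -0.195  0.088] 5.6
1.4 False [ 1.3  0.4 -0.7] [ 0.58  -0.194  0.09 ] 5.8
1.25 False [ 0.3 -0.2 -0.3] [ 0.572 -0.194  0.092] 6.1
1.1 False [ 0.9 -1.1  0.6] [ 0.565 -0.194  0.092] 6.3
0.95 False [ 0.1 -0.3  0.8] [ 0.557 -0.193  0.091] 6.6
0.8 False [0.2 1.1 0.2] [ 0.55  -0.193  0.088] 6.8
0.65 False [ 1.6  0.5 -0.6] [ 0.543 -0.193  0.085] 7.1
0.5 False [-0.1 -0.  -0.6] [ 0.537 -0.192  0.081] 7.3
0.35 False [ 0.2  0.6 -0.3] [ 0.531 -0.192  0.076] 7.6
0.2 False [ 0.9 -0.4  0.2] [ 0.527 -0.192  0.07 ] 7.8
0.0 False [ 1.6 -0.8 -0.2] [ 0.522 -0.192  0.063] 8.1
```

View pics/push1.png

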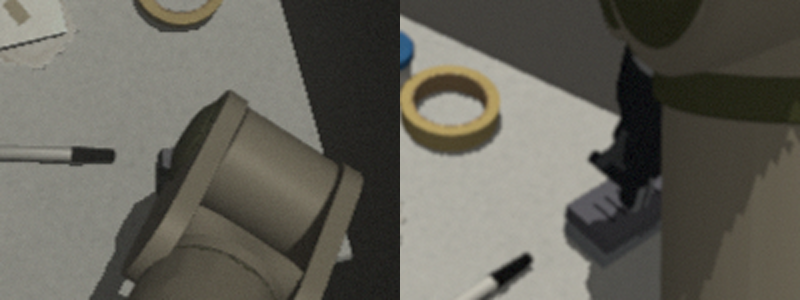

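The lid has folded down to almost shut under the fingers, seen at the lower right of the scene crop. Next I press it home near its free edge with a force guard, lift, and look.

```bash
cat > press.py <<'E'
from bench import env, kinematics, monitor, eyes, job
import numpy as np,cv2
from fit import W
p=np.load("R.npy"); TIP=.019
tcp=lambda l:W(p,l)[0]+[0,0,TIP]
env.movel(tcp([-.007,0,.056])); env.movel(tcp([-.017,0,.056])); env.hold(.2)
f0=np.array(monitor.sense()["contact_force"])
hit=env.movel(tcp([-.017,0,.034]),velocity=.02,guard=9)
s=monitor.sense();print(hit,np.round(np.array(s["contact_force"])-f0,1),"tip z",s["position"][2]-TIP,"gap",s["finger_gap"])
env.hold(.3);s=monitor.sense();print(np.round(np.array(s["contact_force"])-f0,1),"tip z",s["position"][2]-TIP)
env.movel(tcp([-.017,0,.15]),velocity=.2)
h=W(np.load("L.npy"),[-.011,-.011,0])[0]
q=np.array(s["ee_rot"]); 
env.reach(h+[0,-.12,.2],q)
s=monitor.sense();print(s["clock"],np.round(s["joints"],2))
u=lambda f,x,y:cv2.resize(f["frame"][y:y+150,x:x+200,::-1],(400,300),interpolation=cv2.INTER_CUBIC)
a,b=eyes.grab_frame("top"),eyes.grab_frame("scene")
np.savez("top2.npz",**a);np.savez("scene2.npz",**b)
cv2.imwrite("pics/press1.png",np.hstack([u(a,260,170),u(b,280,100)]))
E
python3 press.py
```

```text
True [-1.7  0.   6.8] tip z 0.04211569787591572 gap 0.0032474493303597867
[-1.8  0.9  8.4] tip z 0.04209070525910906
11.4833 [-0.17  0.38  1.54 -0.    1.22  1.44]
```

View pics/press1.png

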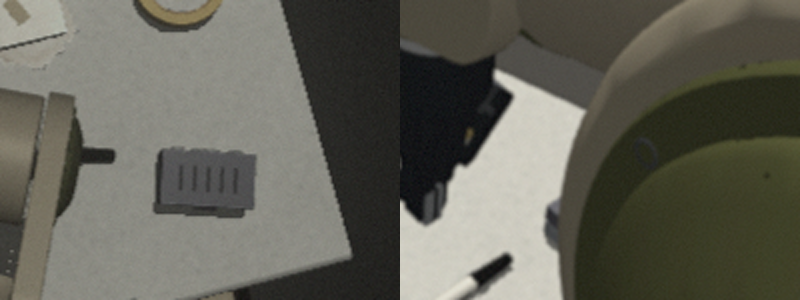

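The lid stopped the fingertips at 42.1 mm, against a specified 42.5 mm when shut, so it is fully shut. The top crop shows it flat on the block at (207,180). Now I point at the hole.

```bash
cat > point.py <<'E'
from bench import env, kinematics, monitor, eyes, job
import numpy as np,cv2
from fit import W,proj
p=np.load("R.npy")
c=proj("top",W(p,[[x,y,.0425] for x in(.028,-.028) for y in(.048,-.048)]))
print("lid corners expected in press1 crop",((c-[260,170])*2).round(0).tolist())
h=W(np.load("L.npy"),[-.011,-.011,0])[0]; q=monitor.sense()["ee_rot"]
env.reach(h+[0,0,.17],q)
env.movel(h+[0,0,.047+.019],velocity=.1,guard=4)
s=monitor.sense();print(h,s["position"],s["contact_force"],s["clock"])
env.hold(3.3)
u=lambda f,x,y:cv2.resize(f["frame"][y:y+90,x:x+120,::-1],(400,300),interpolation=cv2.INTER_CUBIC)
a,b=eyes.grab_frame("top"),eyes.grab_frame("scene")
cv2.imwrite("pics/point.png",np.hstack([u(a,140,190),u(b,157,240)]))
print(((proj("scene",np.array([h+[0,0,.047],h+[0,0,.022]]))-[157,240])*400/120+[400,0]).round())
E
python3 point.py
```

```text
lid corners expected in press1 crop [[161.0, 149.0], [254.0, 154.0], [159.0, 203.0], [253.0, 209.0]]
[0.53573667 0.14568256 0.        ] [0.53612178 0.14568827 0.06663689] [ 0.46660583 -0.33025195  0.44999553] 13.3333
[[642. 204.]
 [646. 230.]]
```

View pics/point.png

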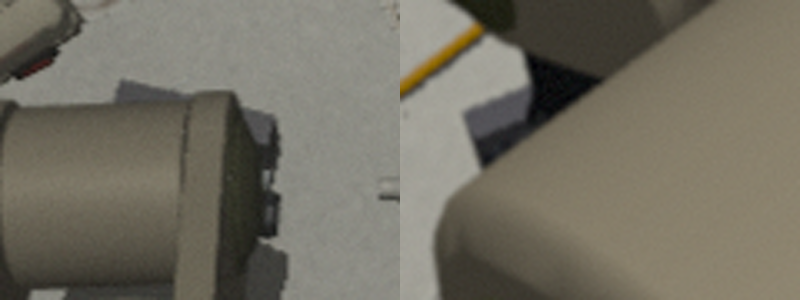

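The arm hides the fingertips in both views, but the TCP sits within 0.4 mm of the target with no contact force. The shut lid's corners also match where they should be.

```bash
python3 -c "
from bench import env,monitor,job
env.hold(.3);s=monitor.sense();print(s['clock'],s['position'],s['contact_force']);print(job.hand_in())"
```

```text
17.0333 [0.53574638 0.14570117 0.06599211] [ 0.0929365  -0.001367   -0.20289791]
the job is handed in; nothing more can be done
None
```

I pushed the complete (right) block's lid fully shut with the block still in place, and handed in at 17 s with the fingertips still held about 9 mm over the cutters, above the left block's empty hole and touching nothing; the arm hid the fingertips from both cameras, so their position over the hole rests on the fitted block pose and the reported TCP.

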